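# Index the dividing table a quarter turn

## Task

The ring in the chuck has to come round a quarter turn for its next stone seat. Draw the spring bolt out of the dial by its ball lever, swing the lever across and let it park in the side notch of the gate; then turn the dial a quarter turn anticlockwise seen from above, past the first click to the second, and leave it resting there with the bolt still parked. Finally bring the lever back out of the notch into the long slot and let the bolt go fully home in the new hole; leave the tools lying round the table where they are.

Things in the scene. Friction and masses are not known exactly. Their poses are not given: they have to be found in the camera images.
- dividing_table: grey cast dividing table fixed on the bench; origin on the dial's axis at bench height, z up. +x points roughly away from the robot; the spring bolt lies along +y (left of the dial), axis 38 mm above the bench. Round base 188 mm wide, 13 mm high. Bolt bracket 50 mm wide, y = 85 to 177 mm. A block 47 mm high with the click ball stands at x = 91 to 115 mm, y = 0
- gate_notch (a point): middle of the side notch in the steel gate plate, on its top face, 59.5 mm above the bench, the bracket's highest part. The lever's 8 mm stem passes a J slot in it: a long leg along the bolt at lever 0, a cross leg at its outer end (bolt drawn 24 to 30 mm), and at lever 0.96 a notch running back toward the dial as far as 18 mm drawn
- index_bolt (a joint): how far the spring bolt (10 mm pin) is drawn out of the dial, m, along the table's +y: 0 fully home, 12 mm deep in its hole; 0.012 just out of the dial; 0.018 parked in the notch; 0.030 back of the slot. The spring pulls it home with 4 N (home) to 8 N (fully drawn)
- bolt_lever (a joint): swing of the ball lever about the bolt's axis, rad: 0 leaning 25 degrees toward the table's -x, as in the long slot; 0.96 leaning 30 degrees toward its +x, as in the side notch
- lever_ball (a point): centre of the black 22 mm ball on the lever's end, 64 mm from the bolt's axis; moves with bolt and lever. In the table's frame, home: x = -27, y = 110, z = 96 mm; parked: x = 32, y = 128, z = 93 mm
- dial (a joint): turn of the dial, rad, 0 at the start, growing anticlockwise seen from above. Holes and clicks every 0.785 rad; a quarter turn is 1.571
- turning_peg (a point): the dark upright turning peg on the dial, 13 to 17 mm thick, 52 mm high, 60 mm from the dial's axis; the point is on its axis 40 mm above the dial's face. The dial is 150 mm across, its face 50 mm above the bench; the chuck with the brass ring in its middle is 72 mm across and reaches 74 mm above the bench. About 5 N of push at the peg leaves a click
- pliers_red: pliers, 157x47x10 mm, lying loose; leave alone
- tweezers: steel tweezers, 126 mm, lying loose; leave alone
- bench_block: steel bench block 68x68x20 mm, loose; leave alone
- screwdriver: screwdriver 158 mm, lying loose; leave alone

How it is judged:
By the outcome, as a careful person would: the job done as asked, in the order asked, and still so for the second after the job is handed in, with the robot touching nothing.
It also fails if it takes over 61 s, if anything falls off the work surface, if the arm or the gripper's body presses on something with over 40 N, if the wrist force passes 120 N, or if a joint passes its speed limit or range.

## Robot

A 6-joint arm with a two-finger parallel gripper is mounted at the origin on a cart in front of the work surface, level with it; the furniture and walls round the work are solid. World frame = base frame: x ahead of the robot, y to its left, z up, the work surface at z = 0. Lengths are in mm, angles in rad, forces in N, time in s.
With the tool pointing down it reaches from about 350 to 800 mm from the base axis. Payload 7.3 kg.
Tool frame: the origin (TCP) lies midway between the tips of the shut fingers; the grasp point (between the pads) lies 19 mm behind it; y points along the fingers, z is the direction in which the jaws open and shut, and the axes are right-handed (so a half turn about y gives the same grasp; the last joint's range is limited). The gripper opens to 85 mm and grips with 20 to 120 N. Pads are 22 mm wide; open, the fingers measure 114 mm over their backs; the gripper's body (76 mm by 85 mm) begins 54 mm behind the grasp point. The pads swing forward as they close: fully open they stand 13 mm farther back than shut.
Start: joints at [-1.353, 0.342, 1.524, -0, 1.275, -0.146], TCP at [186.833, -490.651, 231.322] pointing down, gripper open.
Joint ranges: [-2.53, 2.53], [-0.77, 2.02], [0.04, 2.7], [-1, 4.14], [0.28, 2.66], [-3.11, 3.11]. Speed limits (rad/s): [2.57, 2.57, 3.14, 3.14, 3.14, 3.14].

## Interface

Orientations are given as a 3x3 rotation matrix whose columns are the frame's x, y, z axes.
In Python, from station import manip gives the robot as it stands.
- The arm moves only by the shell command python3 -m inch 'ROWS' [FORCE]. ROWS is JSON, a list that holds one entry, the list of rows, each a list of 7 numbers: the turn, a rotation vector about the tool's x, y, z in rad, then the shift along the tool's x, y, z in mm, then the finger opening in mm, from 0 to 85.4. In form: [[[wx, wy, wz, x, y, z, fingers], ...]]. A call has 1 to 12 rows; each row is the pose to reach, as a shift and turn from the pose commanded when the call began, along the tool's axes at that moment; what a row does not reach only later rows make up. A row lasts 1/12 s, in which the tool goes at most 41.7 mm and 7.16 degrees, less where a joint would pass 70% of its speed; a pose out of reach is approached as far as the arm can. A call with a gripper value outside its range is refused whole. The fingers move at their own pace and stop on an object; FORCE is the grip in N (left out, the last holds). Time passes only in rows, so rows that repeat a pose let the fingers close. It gives the time, the measured TCP pose, the force and the opening at its end, in the units of the state.
- manip.state(): the state, without advancing time (a new reading comes with each control period).
- manip.capture(name): name is "side" or "top" or "wrist"; returns a dict with "pixels" (384x512x3 uint8, red, green, blue), "depth" (384x512 float32, mm along the optical axis (not along the pixel's ray), 0 where there is no reading), "vfov" (degrees; the focal length in pixels is half the picture's height over the tangent of half this angle, whatever the lens; pixels are square), "cx", "cy" (the principal point, pixels), "world_to_cam" (4x4, takes a point from world to camera coordinates); the wrist camera has in their place "tool_from_camera" (4x4, takes a point from camera to tool coordinates, whose origin is the TCP and whose axes are the tool frame's). Camera axes: x right, y up, looking along -z (the intrinsics and any distortion apply to the point x, -y, -z); pixel columns grow to the right and rows downward; lengths in mm; the calibration is good to about 2 mm. A picture is of the moment at which its call begins: read the wrist's pose just before it.
- manip.close_job(): hands the job in, once; it reports no verdict.
Trained networks look in a picture, given as the dict that the camera call returned (one of the last four; its "shot" number tells which), for a name from the list of things; names that differ only in an ending like _2 or _b are one class to them, and where a whole thing is asked for, a point or a joint stands for the part that bears it (a point fixed in the world has none). Each returns a list of dicts, best first, with "p" (0 to 1); they miss things now and then, are a little off and sometimes report something else, mostly with a low value. They report only what shows in the picture. A call takes as long as a camera call.
- manip.cut_out(picture, target): "region" (384x512 bool, what is visible of it) and "rect" ([centre column, centre row, width, height] in pixels, round what is visible of it).
- manip.tip_of(picture, target): "xy" ([column, row] in pixels: a listed point, or the origin of a listed thing).
The state is a dict: "time_s": time; "joint_pos": joint angles; "dq": joint speeds; "tau": joint torques, N m; "ee_pos": TCP position; "tcp_rot": TCP orientation; "contact_force": force on the tool from outside, world axes, zero at the start; "ft_torque": the same for the moment, N m; "opening": finger opening in mm.
Only numpy, scipy, OpenCV 4.12 (cv2) and the standard library are available. Lean on these libraries where they do the work, as an engineer would, in place of code of your own. Each camera call takes 0.05 s, during which the arm holds its last target. There are 200 camera calls.

## Working session

There is one attempt and no reset: what is moved stays moved. The work goes in short steps, Python scripts to look and compute and a shell command to move; the robot and the scene stay as the last step left them, time stands still between calls to the robot, and variables do not carry over. Pictures are saved under pics/ and viewed, about 8 in all and at most 12, crops included, and the job is handed in when it is done.

```bash
mkdir -p pics; ls; cat > h.py <<'E'
import numpy as np, cv2
from station import manip
def K(p):
    f=p["pixels"].shape[0]/2/np.tan(np.radians(p["vfov"])/2); return f,p["cx"],p["cy"]
def w2c(p,s=None):
    if "world_to_cam" in p: return np.array(p["world_to_cam"])
    T=np.eye(4);T[:3,:3]=s["tcp_rot"];T[:3,3]=s["ee_pos"]
    return np.linalg.inv(T@np.array(p["tool_from_camera"]))
def unproj(p,uv,d,M):
    f,cx,cy=K(p);u,v=uv
    c=np.array([(u-cx)/f*d,-(v-cy)/f*d,-d,1]);return (np.linalg.inv(M)@c)[:3]
def ray(p,uv,M):
    a=np.linalg.inv(M)[:3,3];b=unproj(p,uv,1000,M);return a,(b-a)/np.linalg.norm(b-a)
def tri(rs):
    A=sum(np.eye(3)-np.outer(d,d) for a,d in rs);B=sum((np.eye(3)-np.outer(d,d))@a for a,d in rs)
    x=np.linalg.solve(A,B);return x,[np.linalg.norm((np.eye(3)-np.outer(d,d))@(x-a)) for a,d in rs]
def proj(p,X,M):
    f,cx,cy=K(p);c=M@np.append(X,1);return np.array([cx+f*c[0]/-c[2],cy-f*c[1]/-c[2]])
def save(p,n): cv2.imwrite("pics/"+n,p["pixels"][:,:,::-1])
E
cat > a.py <<'E'
from h import *
s=manip.state();print({k:np.round(v,3).tolist() for k,v in s.items()})
R={}
for n in("side","top"):
    p=manip.capture(n);M=w2c(p);save(p,n+"0.png");print(n,[k for k in p if k not in("pixels","depth")],np.round(np.linalg.inv(M)[:3,3]))
    for t in("lever_ball","turning_peg","gate_notch","dividing_table"):
        r=manip.tip_of(p,t)[:2]
        for q in r:
            u,v=q["xy"];d=p["depth"][int(np.clip(v,0,383)),int(np.clip(u,0,511))]
            print(t,round(q["p"],2),np.round(q["xy"],1),np.round(unproj(p,(u,v),d,M),1))
        if r: R.setdefault(t,[]).append(ray(p,r[0]["xy"],M))
for t in R:
    if len(R[t])>1: x,e=tri(R[t]);print(t,np.round(x,1),np.round(e,1))
E
python3 a.py; cd pics; python3 -c "
import cv2;cv2.imwrite('both0.png',cv2.hconcat([cv2.imread('side0.png'),cv2.imread('top0.png')])[:,:])"
```

```text
pics
{'time_s': 0.0, 'joint_pos': [-1.353, 0.343, 1.525, -0.0, 1.275, -0.146], 'dq': [0.001, -0.001, -0.0, -0.002, 0.0, -0.0], 'tau': [0.004, -43.367, -24.601, 0.0, 0.008, -0.0], 'ee_pos': [186.749, -490.224, 230.625], 'tcp_rot': [[-0.935, -0.0, 0.356], [-0.356, 0.002, -0.935], [-0.0, -1.0, -0.002]], 'contact_force': [0.068, 0.654, 0.123], 'ft_torque': [-0.012, 0.053, 0.002], 'opening': 85.225}
side ['vfov', 'cx', 'cy', 'world_to_cam', 'shot'] [ 586. -741.  748.]
lever_ball 0.5 [241.9 155.1] [488.  131.3  94.5]
turning_peg 0.71 [236.9 195. ] [492.2 -20.7  92. ]
turning_peg 0.66 [289.7 245.4] [622.2 -89.4   6.6]
gate_notch 0.88 [258.3 162.9] [529.9 150.2  57.5]
gate_notch 0.32 [230.1 273.2] [ 495.1 -187.4   14.7]
dividing_table 0.89 [253.5 210.8] [531.8 -25.7  49. ]
top ['vfov', 'cx', 'cy', 'world_to_cam', 'shot'] [ 307.  -13. 1123.]
lever_ball 0.51 [194.4 213.1] [495.8 136.8 107. ]
turning_peg 0.64 [259.8 216.6] [493.9 -13.6 101.4]
gate_notch 0.94 [188.1 203.1] [537.8 167.8  15.9]
dividing_table 0.73 [242.8 211.9] [511.1  27.5  62.6]
lever_ball [492.9 137.3  92.4] [5.8 5.8]
turning_peg [494.  -14.4  87.4] [2.6 2.6]
gate_notch [530.  162.2  48.6] [1. 1.]
dividing_table [526.   30.6  -6.7] [1.6 1.6]
```

```bash
python3 -c "
import cv2
a=cv2.imread('pics/side0.png')[90:330,130:410];b=cv2.imread('pics/top0.png')[100:340,120:400]
im=cv2.hconcat([a,b]);im=cv2.resize(im,None,fx=1.42,fy=1.42,interpolation=2);cv2.imwrite('pics/crop0.png',im)"
```

```text
(no output)
```

View pics/crop0.png

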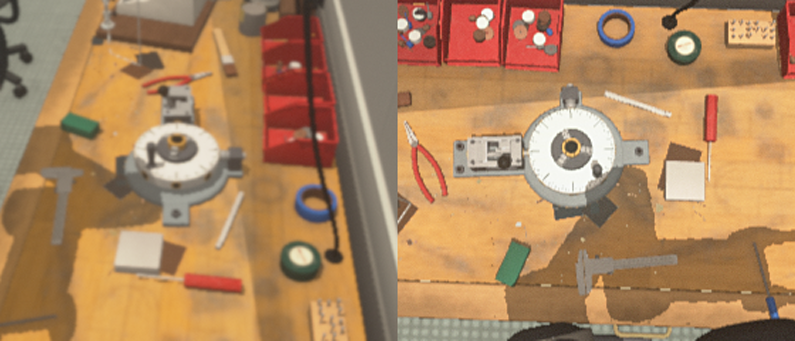

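View pics/top0.png

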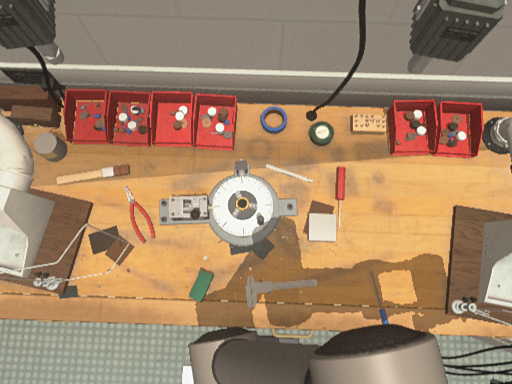

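```bash
python3 -m inch '[[[0,0,0,-100,-60,-40,85],[0,0,0,-140,-60,-80,85],[0,0.1,0,-180,-60,-120,85],[0,0.2,0,-220,-60,-160,85],[0,0.3,0,-260,-60,-200,85],[0,0.35,0,-300,-60,-230,85],[0,0.35,0,-335,-60,-260,85],[0,0.35,0,-370,-60,-290,85],[0,0.35,0,-400,-60,-320,85],[0,0.35,0,-430,-60,-350,85],[0,0.35,0,-469,-60,-389,85],[0,0.35,0,-469,-60,-389,85]]]'
cat > b.py <<'E'
import sys;from h import *
s=manip.state();print(np.round(s["time_s"],2),np.round(s["ee_pos"],1),np.round(s["tcp_rot"],3).tolist(),np.round(s["joint_pos"],2),np.round(s["contact_force"],1),s["opening"])
p=manip.capture("wrist");M=w2c(p,s);save(p,sys.argv[1]);np.savez(sys.argv[1][:-4],depth=p["depth"],M=M,k=K(p))
print(np.round(p["tool_from_camera"],2).tolist(),p["vfov"])
for t in("lever_ball","turning_peg","gate_notch","dividing_table"):
    for q in manip.tip_of(p,t)[:2]:
        u,v=q["xy"];d=p["depth"][int(np.clip(v,0,383)),int(np.clip(u,0,511))]
        print(t,round(q["p"],2),np.round(q["xy"],1),np.round(unproj(p,(u,v),d,M),1))
E
python3 b.py w1.png
```

```text
time_s: 1.5
ee_pos: [434.1, -66.3, 289.9]
tcp_rot: [[-1.0, 0.001, 0.014], [-0.014, -0.0, -1.0], [-0.001, -1.0, 0.0]]
contact_force: [1.1, -1.8, 0.1]
opening: 84.7
1.5 [434.1 -66.3 289.9] [[-1.0, 0.001, 0.014], [-0.014, -0.0, -1.0], [-0.001, -1.0, 0.0]] [-0.33  0.14  1.63 -0.    1.37  1.23] [ 1.1 -1.8  0.1] 84.6505397184297
[[0.0, -0.95, -0.33, -84.22], [0.0, 0.33, -0.95, -142.53], [1.0, 0.0, 0.0, -0.13], [0.0, 0.0, 0.0, 1.0]] 67.78634283689425
lever_ball 0.7 [ 77.8 113.3] [495.7 131.6 102.9]
turning_peg 0.9 [208.2 114.7] [495.9 -13.1 100.7]
turning_peg 0.23 [363.7  57.6] [ 565.8 -208.    18.5]
gate_notch 0.71 [68.7 84.4] [527.5 182.2  26.5]
dividing_table 0.64 [185.2  84.9] [527.6  16.6  74.2]
```

```bash
python3 -m inch '[[[0,0,0,-35,0,-35,85],[0,0,0,-70,0,-70,85],[0,0,0,-105,0,-105,85],[0,0,0,-125,0,-130,85],[0,0,0,-125,0,-130,85],[0,0,0,-125,0,-130,85]]]'
python3 b.py w2.png;
```

```text
time_s: 2.25
ee_pos: [558.3, 63.6, 288.4]
tcp_rot: [[-1.0, -0.001, 0.014], [-0.014, 0.0, -1.0], [0.001, -1.0, -0.0]]
contact_force: [-0.7, -0.1, 0.1]
opening: 85.1
2.25 [558.3  63.6 288.4] [[-1.0, -0.001, 0.014], [-0.014, 0.0, -1.0], [0.001, -1.0, -0.0]] [-0.02  0.38  1.32  0.    1.45  1.53] [-0.7 -0.1  0.1] 85.13758473682827
[[0.0, -0.95, -0.33, -84.22], [0.0, 0.33, -0.95, -142.53], [1.0, 0.0, 0.0, -0.13], [0.0, 0.0, 0.0, 1.0]] 67.78634283689425
lever_ball 0.71 [197.6 217.4] [496.1 134.3 104.4]
lever_ball 0.56 [355.8 107.1] [626.6 -78.7   7.6]
turning_peg 0.63 [310.5 214.1] [497.5  -8.5  92.8]
gate_notch 0.91 [182.3 177.7] [520.1 174.   11.1]
gate_notch 0.62 [356.5 104.3] [630.4 -79.    7.9]
dividing_table 0.6 [275.3 174.6] [543.8  37.   72.2]
dividing_table 0.36 [314.7 212.5] [498.  -14.8  88.6]
```

View pics/w2.png

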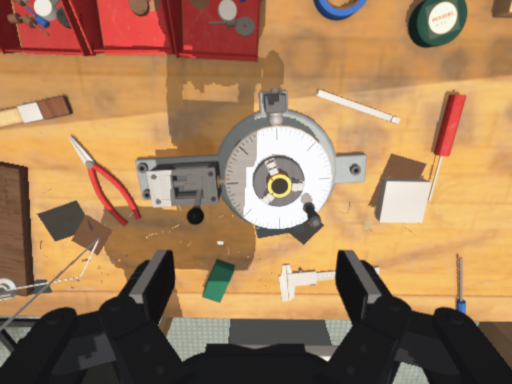

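```bash
cat > c.py <<'E'
import sys;from h import *
from scipy.optimize import least_squares
n=sys.argv[1];z=np.load(n+".npz");im=cv2.imread("pics/"+n+".png");f,cx,cy=z["k"];D=z["depth"].astype(float);M=z["M"]
v,u=np.mgrid[:384,:512];C=np.stack([(u-cx)/f*D,-(v-cy)/f*D,-D,np.ones_like(D)],-1);W=(C@np.linalg.inv(M).T)[...,:3]
near=(D>0)&(np.hypot(W[...,0]-525,W[...,1]-25)<230)
x,y,h=W[...,0],W[...,1],W[...,2]
m=near&(abs(h-50)<5)&(im.min(2)>200)&(np.hypot(x-525,y-25)<95)
m=cv2.morphologyEx(m.astype(np.uint8),cv2.MORPH_OPEN,np.ones((3,3)))
P=W[m>0];hull=cv2.convexHull(P[:,:2].astype(np.float32))[:,0]
r=least_squares(lambda q:np.hypot(hull[:,0]-q[0],hull[:,1]-q[1])-q[2],[525,25,75],loss="soft_l1");c=r.x
print("dial",np.round(c,1),"z",np.median(P[:,2]),"n",len(P))
g=near&(abs(h-59.5)<4)&(y>c[1]+80);g=cv2.morphologyEx(g.astype(np.uint8),cv2.MORPH_OPEN,np.ones((3,3)))
print("gate",cv2.minAreaRect(W[g>0][:,:2].astype(np.float32)),np.median(W[g>0][:,2]),g.sum())
dark=im.max(2)<70
b=near&dark&(h>78)&(h<112)&(np.hypot(x-494,y-135)<30);P=W[b]
r=least_squares(lambda q:np.linalg.norm(P-q,axis=1)-11,P.mean(0)-[0,0,8],loss="soft_l1");print("ball",np.round(r.x,1),r.cost/len(P),len(P),P.max(0))
b=near&(h>58)&(h<115)&(np.hypot(x-494,y+13)<25)
for lo,hi in((58,70),(70,80),(80,90),(90,98),(98,115)):
    Q=W[b&(h>lo)&(h<hi)]
    if len(Q): print("peg",lo,np.round(Q.mean(0),1),np.round(np.ptp(Q,0),1),len(Q))
# lug/clickblock
for nm,t in(("right lug",near&(y<c[1]-105)&(abs(x-c[0])<22)&(h>8)&(h<18)),("click",near&(x>c[0]+85)&(abs(y-c[1])<20)&(h>38)&(h<54)),("brk",near&(y>c[1]+100)&(y<c[1]+170)&(abs(x-c[0])<35)&(h>35)&(h<56))):
    print(nm,np.round(W[t].mean(0),1),t.sum(),cv2.minAreaRect(W[t][:,:2].astype(np.float32)))
E
python3 c.py w1; python3 c.py w2
```

```text
dial [537.5  44.4  61.6] z 49.78783617279993 n 1397
gate ((520.7906494140625, 166.06979370117188), (52.1314697265625, 85.46176147460938), 3.722648859024048) 59.30408254859515 2313
ball [495.3 139.7  95.8] 0.21551891970647233 192 [506.38610875 147.70605239 107.87789106]
peg 58 [506.9   2.   59.6] [23.8 28.4 10.9] 30
peg 70 [493.7 -18.7  71.3] [2.3 1.3 1.2] 2
peg 80 [493.5 -20.5  85.7] [2.8 0.2 7.4] 2
peg 90 [492.8 -17.2  95. ] [15.6 12.8  7.4] 37
peg 98 [490.9 -13.7 100.5] [14.3 13.8  5.1] 138
right lug [537.4 -82.   11.8] 972 ((537.0914916992188, -125.49178314208984), (129.46022033691406, 42.91948318481445), 89.71587371826172)
click [622.6  26.   38.1] 1 ((622.5864868164062, 25.95182228088379), (0.0, 0.0), 0.0)
brk [520.7 177.3  41.3] 216 ((526.3408203125, 170.93096923828125), (32.55239486694336, 37.00925827026367), 23.518831253051758)
dial [529.4  30.8  73.4] z 49.64108730562867 n 4555
gate ((521.1256103515625, 162.68301391601562), (52.55690383911133, 92.55137634277344), 4.187470436096191) 59.16418952276655 2029
ball [495.4 140.   95.6] 0.14103059396403897 217 [506.63928461 148.00210071 107.89999594]
peg 58 [499.9  -5.2  62.4] [23.  27.3 11.3] 37
peg 70 [495.6 -10.4  75. ] [ 6.8 10.   8.6] 21
peg 80 [496.6 -10.4  85.4] [ 7.5 13.8  9.1] 27
peg 90 [495.1 -10.6  94.5] [16.  15.4  7.8] 53
peg 98 [491.8 -12.8 100.2] [13.  14.3  4.9] 91
right lug [ 530.8 -106.7   12.3] 477 ((526.5882568359375, -136.08619689941406), (127.932861328125, 38.339359283447266), 81.37064361572266)
click [632.2  38.5  46.1] 501 ((632.2013549804688, 38.13678741455078), (35.783599853515625, 24.71002769470215), 1.741428256034851)
brk [528.4 175.3  43.3] 136 ((524.2202758789062, 168.78704833984375), (44.58884048461914, 60.54814147949219), 3.8641302585601807)
```

```bash
python3 -m inch '[[[0,-0.056,0,25,30,-30,60],[0,-0.056,0,50,60,-60,60],[0,-0.056,0,62,90,-77,60],[0,-0.056,0,62,125,-77,60],[0,-0.056,0,62,155,-77,60],[0,-0.056,0,62,155,-77,60],[0,-0.056,0,62,155,-77,60]]]'; python3 b.py w3.png
```

```text
time_s: 3.08
ee_pos: [493.2, 138.4, 134.5]
tcp_rot: [[-0.998, -0.002, 0.068], [-0.068, -0.001, -0.998], [0.002, -1.0, 0.0]]
contact_force: [0.9, 0.2, 1.2]
opening: 59.8
3.08 [493.2 138.4 134.5] [[-0.998, -0.002, 0.068], [-0.068, -0.001, -0.998], [0.002, -1.0, 0.0]] [ 0.12  0.42  1.7  -0.    1.03  1.63] [0.9 0.2 1.2] 59.75462184593318
[[0.0, -0.95, -0.33, -84.23], [0.0, 0.33, -0.95, -142.53], [1.0, 0.0, 0.0, -0.14], [0.0, 0.0, 0.0, 1.0]] 67.78634283689425
lever_ball 0.57 [256.9 222.4] [498.2 137.6 106.9]
turning_peg 0.74 [460.8 233.7] [494.2  -6.7  96.2]
gate_notch 0.88 [228.4 156.5] [520.  165.2  12.5]
dividing_table 0.97 [364.1 154. ] [539.2  57.3  58.9]
```

View pics/w3.png

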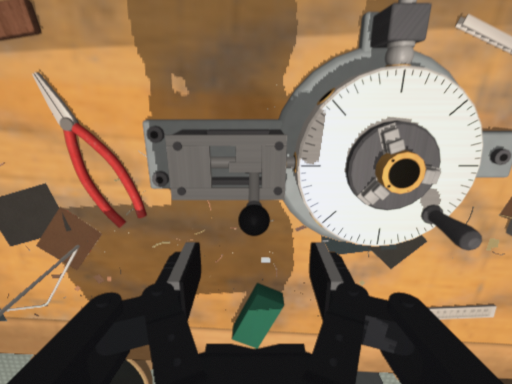

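```bash
python3 c.py w3 | head -3
```

```text
dial [529.6  31.5  73.3] z 49.74930201509531 n 15325
gate ((520.6785888671875, 162.70399475097656), (52.062774658203125, 92.28807830810547), 3.8844075202941895) 59.29433128574681 6239
ball [495.1 139.7  95.6] 0.13658618435505487 807 [506.28243998 150.30834535 107.75579439]
```

```bash
python3 -m inch '[[[0,0,0,-2,30,-1,60],[0,0,0,-2,59,-1,60],[0,0,0,-2,59,-1,50],[0,0,0,-2,59,-1,10],[0,0,0,-2,59,-1,10],[0,0,0,-2,59,-1,10],[0,0,0,-2,59,-1,10],[0,0,0,-2,59,-1,10]]]' 40
```

```text
time_s: 4.0
ee_pos: [496.9, 140.3, 77.4]
tcp_rot: [[-0.998, 0.004, 0.07], [-0.07, -0.0, -0.998], [-0.003, -1.0, 0.001]]
contact_force: [-0.9, -4.4, 7.4]
opening: 19.3
```

```bash
python3 -m inch '[[[0,0,0,0,0,0,10],[0,0,0,0,0,0,10]]]' ; python3 b.py w4.png;  python3 -c "
import sys;sys.path.insert(0,'.')
from h import *
p=manip.capture('side');save(p,'s4.png')
a=cv2.imread('pics/s4.png')[90:230,180:300];b=cv2.imread('pics/w4.png')[150:360,150:360]
cv2.imwrite('pics/c4.png',cv2.hconcat([cv2.resize(a,(360,420),interpolation=2),cv2.resize(b,(420,420),interpolation=2)]))"
```

```text
time_s: 4.17
ee_pos: [496.9, 140.3, 77.4]
tcp_rot: [[-0.998, 0.004, 0.07], [-0.07, -0.0, -0.998], [-0.004, -1.0, 0.001]]
contact_force: [0.2, -3.6, 6.3]
opening: 19.6
4.17 [496.9 140.3  77.4] [[-0.998, 0.004, 0.07], [-0.07, -0.0, -0.998], [-0.004, -1.0, 0.001]] [ 0.13  0.5   1.75 -0.    0.89  1.63] [ 0.2 -3.6  6.3] 19.59577491960359
[[0.0, -0.95, -0.33, -84.23], [0.0, 0.33, -0.95, -142.53], [1.0, 0.0, 0.0, -0.14], [0.0, 0.0, 0.0, 1.0]] 67.78634283689425
lever_ball 0.67 [254.3 272.9] [501.2 141.  104.7]
gate_notch 0.79 [222.6 186.3] [523.  163.3  42.8]
dividing_table 0.61 [392.5 175.6] [541.7  63.   59.2]
```

View pics/c4.png

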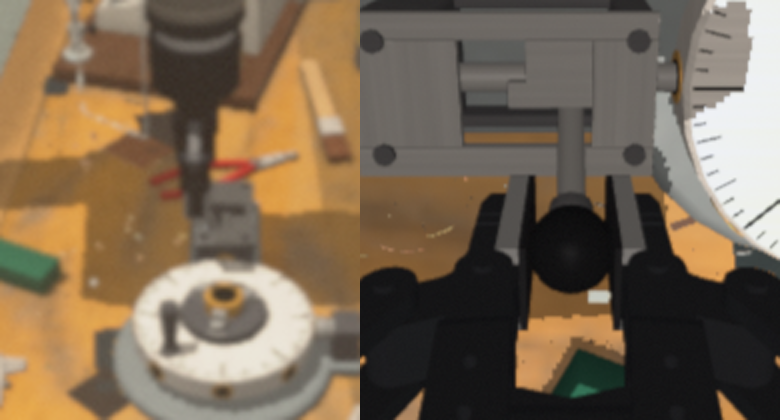

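```bash
python3 -m inch '[[[0,0,0,0,0,-6,10],[0,0,0,0,0,-13,10],[0,0,0,0,0,-20,10],[0,0,0,0,0,-27,10],[0,0,0,0,0,-28,10],[0,0,0,0,0,-28,10]]]' ; python3 b.py w5.png;python3 c.py w5|sed -n 3p
```

```text
time_s: 4.97
ee_pos: [494.9, 167.9, 77.3]
tcp_rot: [[-0.997, 0.003, 0.071], [-0.071, -0.001, -0.998], [-0.003, -1.0, 0.002]]
contact_force: [0.5, -7.4, 8.0]
opening: 19.4
4.97 [494.9 167.9  77.3] [[-0.997, 0.003, 0.071], [-0.071, -0.001, -0.998], [-0.003, -1.0, 0.002]] [ 0.18  0.51  1.73 -0.    0.89  1.68] [ 0.5 -7.4  8. ] 19.4372638925425
[[0.0, -0.95, -0.33, -84.23], [0.0, 0.33, -0.95, -142.53], [1.0, 0.0, 0.0, -0.14], [0.0, 0.0, 0.0, 1.0]] 67.78634283689425
lever_ball 0.7 [256.6 275.1] [498.3 167.6 105.1]
gate_notch 0.85 [267.8 181.7] [526.2 161.9  43.1]
dividing_table 0.67 [429.8 174.7] [540.5  65.4  53.4]
ball [496.2 153.8  97.8] 1.4121305398211133 955 [507.08694681 164.90108225 111.98773072]c.py:23: RuntimeWarning: Mean of empty slice.
  print(nm,np.round(W[t].mean(0),1),t.sum(),cv2.minAreaRect(W[t][:,:2].astype(np.float32)))
  ret = um.true_divide(
```

```bash
python3 -m inch '[[[0,0,0,-5.7,-2.3,0,10],[0,0,0,-11.6,-4.1,0,10],[0,0,0,-17.6,-5.3,0,10],[0,0,0,-23.7,-5.9,0,10],[0,0,0,-29.8,-5.9,0,10],[0,0,0,-36,-5.4,0,10],[0,0,0,-42,-4.2,0,10],[0,0,0,-47.9,-2.5,0,10],[0,0,0,-53.6,-0.2,0,10],[0,0,0,-59,2.6,0,10],[0,0,0,-59,2.6,0,10],[0,0,0,-59,2.6,0,10]]]' ; python3 b.py w6.png
```

```text
time_s: 6.22
ee_pos: [552.4, 172.9, 72.7]
tcp_rot: [[-0.998, -0.001, 0.07], [-0.07, 0.0, -0.998], [0.001, -1.0, -0.0]]
contact_force: [-0.3, -0.2, 0.2]
opening: 9.9
6.22 [552.4 172.9  72.7] [[-0.998, -0.001, 0.07], [-0.07, 0.0, -0.998], [0.001, -1.0, -0.0]] [0.17 0.6  1.57 0.   0.97 1.67] [-0.3 -0.2  0.2] 9.885934127842791
[[0.0, -0.95, -0.33, -84.23], [0.0, 0.33, -0.95, -142.53], [1.0, 0.0, 0.0, -0.14], [0.0, 0.0, 0.0, 1.0]] 67.78634283689425
lever_ball 0.66 [268.5 330.1] [532.3 165.3 109.4]
lever_ball 0.65 [101.8 237.8] [ 5.131e+02  2.997e+02 -1.000e-01]
gate_notch 0.63 [269.6 272.7] [563.5 167.4 108.9]
dividing_table 0.58 [419.3 243.3] [551.4  64.8  48.7]
```

View pics/w6.png

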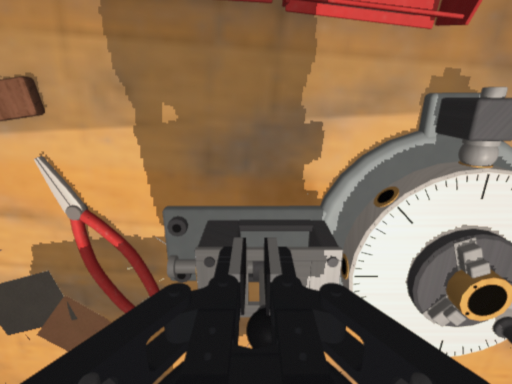

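```bash
python3 -m inch '[[[0,0,0,-10,-20,0,10],[0,0,0,-15,-60,0,10],[0,0,0,-15,-90,0,10],[0,0,0,-15,-90,0,10]]]' ; python3 b.py w7.png;python3 -c "
import cv2;cv2.imwrite('pics/c7.png',cv2.resize(cv2.imread('pics/w7.png')[120:384,130:400],None,fx=2,fy=2))"
```

```text
time_s: 6.8
ee_pos: [570.9, 174.4, 169.7]
tcp_rot: [[-0.997, 0.012, 0.07], [-0.07, 0.002, -0.998], [-0.012, -1.0, -0.001]]
contact_force: [1.0, -0.3, 0.8]
opening: 10.1
6.8 [570.9 174.4 169.7] [[-0.997, 0.012, 0.07], [-0.07, 0.002, -0.998], [-0.012, -1.0, -0.001]] [ 0.17  0.52  1.42 -0.    1.19  1.67] [ 1.  -0.3  0.8] 10.056428585906596
[[0.0, -0.95, -0.33, -84.23], [0.0, 0.33, -0.95, -142.53], [1.0, 0.0, 0.0, -0.14], [0.0, 0.0, 0.0, 1.0]] 67.78634283689425
lever_ball 0.57 [267.  258.6] [581.8 169.6 195. ]
turning_peg 0.8 [447.4 294.8] [494.4  -7.7  93.8]
gate_notch 0.78 [264.7 232.5] [524.5 161.5  50.6]
dividing_table 0.58 [370.5 218.5] [550.1  60.7  57.6]
```

View pics/c7.png

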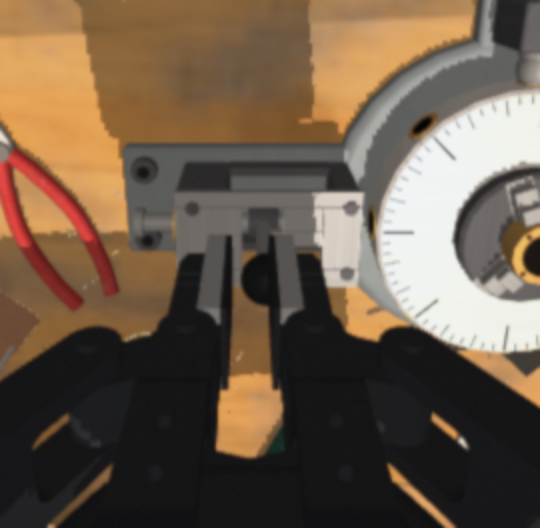

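```bash
python3 - <<'E'
from h import *
z=np.load("w7.npz");M=z["M"];f,cx,cy=z["k"]
Mi=np.linalg.inv(M)
for uv in((261,260),(267,258.6)):
    d=Mi[:3,:3]@np.array([(uv[0]-cx)/f,-(uv[1]-cy)/f,-1]);a=Mi[:3,3]
    for h in(94,98,102):
        w=a+d*(h-a[2])/d[2];q=w[:2]-[529.8,31.5];print(uv,h,np.round(w,1),"table",np.round([.9976*q[0]+.07*q[1],-.07*q[0]+.9976*q[1]],1))
E
```

```text
(261, 260) 94 [519.  165.7  94. ] table [ -1.4 134.6]
(261, 260) 98 [521.5 165.9  98. ] table [  1.1 134.7]
(261, 260) 102 [523.9 166.2 102. ] table [  3.6 134.8]
(267, 258.6) 94 [520.8 160.5  94. ] table [  0.  129.4]
(267, 258.6) 98 [523.2 160.9  98. ] table [  2.5 129.5]
(267, 258.6) 102 [525.6 161.2 102. ] table [  4.9 129.7]
```

```bash
python3 -m inch '[[[0,0,0,35,0,5,0],[0,0,0,65,0,5,0],[0,0,0,79,20,5,0],[0,0,0,79,50,5,0],[0,0,0,79,84,5,0],[0,0,0,79,84,5,0],[0,0,0,79,84,5,0]]]' ; python3 b.py w8.png
```

```text
time_s: 7.63
ee_pos: [487.4, 162.9, 77.2]
tcp_rot: [[-0.998, -0.006, 0.07], [-0.07, -0.001, -0.998], [0.006, -1.0, 0.001]]
contact_force: [0.6, 0.0, 0.5]
opening: 0.2
7.63 [487.4 162.9  77.2] [[-0.998, -0.006, 0.07], [-0.07, -0.001, -0.998], [0.006, -1.0, 0.001]] [ 0.17  0.5   1.75 -0.    0.89  1.67] [0.6 0.  0.5] 0.2445980929406116
[[0.0, -0.95, -0.33, -84.23], [0.0, 0.33, -0.95, -142.53], [1.0, 0.0, 0.0, -0.14], [0.0, 0.0, 0.0, 1.0]] 67.78634283689425
lever_ball 0.62 [259.1 208.6] [528.  164.2 112.1]
gate_notch 0.71 [263.4 169.7] [526.7 160.3  44.4]
dividing_table 0.93 [426.4 165.1] [538.8  65.2  54.9]
```

```bash
python3 -m inch '[[[0,0,0,-5,-6,0,0],[0,0,0,-10,-8,0,0],[0,0,0,-14,-8,0,0],[0,0,0,-18,-8,0,0],[0,0,0,-22,-8,0,0],[0,0,0,-26,-8,0,0],[0,0,0,-30,-7,0,0],[0,0,0,-34,-6,0,0],[0,0,0,-38,-5,0,0],[0,0,0,-41,-4,0,0],[0,0,0,-43,-3,0,0],[0,0,0,-43,-3,0,0]]]' ; python3 b.py w9.png
```

```text
time_s: 8.88
ee_pos: [530.9, 166.1, 81.3]
tcp_rot: [[-0.998, -0.003, 0.07], [-0.07, -0.001, -0.998], [0.003, -1.0, 0.0]]
contact_force: [-3.6, -0.1, 2.6]
opening: -0.0
8.88 [530.9 166.1  81.3] [[-0.998, -0.003, 0.07], [-0.07, -0.001, -0.998], [0.003, -1.0, 0.0]] [0.17 0.56 1.63 0.   0.96 1.67] [-3.6 -0.1  2.6] -0.015697639195221724
[[0.0, -0.95, -0.33, -84.23], [0.0, 0.33, -0.95, -142.53], [1.0, 0.0, 0.0, -0.14], [0.0, 0.0, 0.0, 1.0]] 67.78634283689425
lever_ball 0.74 [273.  226.8] [557.2 159.6 103. ]
dividing_table 0.66 [411.1 212.6] [548.1  64.1  49.8]
```

```bash
cat > ball.py <<'E'
import sys;from h import *
from scipy.optimize import least_squares
n=sys.argv[1];g=np.array(eval(sys.argv[2]),float)
z=np.load(n+".npz");im=cv2.imread("pics/"+n+".png");f,cx,cy=z["k"];D=z["depth"].astype(float);M=z["M"]
v,u=np.mgrid[:384,:512];W=(np.stack([(u-cx)/f*D,-(v-cy)/f*D,-D,np.ones_like(D)],-1)@np.linalg.inv(M).T)[...,:3]
for _ in range(4):
    P=W[(D>0)&(im.max(2)<80)&(abs(np.linalg.norm(W-g,axis=2)-11)<(5-_))]
    g=least_squares(lambda q:np.linalg.norm(P-q,axis=1)-11,g,loss="soft_l1").x
q=g[:2]-[529.8,31.5];print("ball",np.round(g,1),len(P),"table",np.round([.9976*q[0]+.07*q[1],-.07*q[0]+.9976*q[1]],1),"lever",np.round(np.arctan2(.9976*q[0]+.07*q[1],g[2]-38)+.436,2))
E
python3 ball.py w9 "[553,161,94]"; python3 ball.py w8 "[525,165,101]";python3 ball.py w3 "[495,139,95]"
```

```text
ball [552.6 161.3  93.1] 1541 table [ 31.8 127.9] lever 0.96
ball [524.6 164.8 101.6] 1921 table [  4.1 133.3] lever 0.5
ball [495.1 139.7  95.6] 811 table [-27.1 110.4] lever -0.0
```

```bash
python3 -m inch '[[[0,0,0,10,-20,0,0],[0,0,0,30,-55,0,0],[0,0,0,30,-70,0,0],[0,0,0,30,-70,0,0]]]'; python3 b.py w10.png;python3 ball.py w10 "[553,161,94]"
```

```text
time_s: 9.47
ee_pos: [504.5, 164.6, 156.1]
tcp_rot: [[-0.997, 0.009, 0.07], [-0.07, 0.001, -0.998], [-0.01, -1.0, -0.001]]
contact_force: [0.6, 1.2, 0.9]
opening: -0.4
9.47 [504.5 164.6 156.1] [[-0.997, 0.009, 0.07], [-0.07, 0.001, -0.998], [-0.01, -1.0, -0.001]] [ 0.17  0.42  1.63 -0.    1.08  1.67] [0.6 1.2 0.9] -0.44358299017262975
[[0.0, -0.95, -0.33, -84.23], [0.0, 0.33, -0.95, -142.53], [1.0, 0.0, 0.0, -0.14], [0.0, 0.0, 0.0, 1.0]] 67.78634283689425
lever_ball 0.85 [267.  149.5] [553.7 159.9 104. ]
turning_peg 0.64 [470.2 236.7] [494.4  -6.8  95.6]
gate_notch 0.58 [265.4 153.1] [551.2 160.8 104. ]
gate_notch 0.56 [257.6 168.6] [525.8 163.8  45.7]
dividing_table 0.78 [381.2 164.9] [539.7  58.8  59.5]
ball [551.4 161.2  93.9] 730 table [ 30.6 127.9] lever 0.94
```

```bash
python3 -m inch '[[[0,-0.1,0,5,0,25,50],[0,-0.2,0,9,0,60,50],[0,-0.3,0,13,0,95,50],[0,-0.4,0,17,0,130,50],[0,-0.5,0,22,10,160,50],[0,-0.6,0,22,15,177,50],[0,-0.7,0,22,20,177,50],[0,-0.796,0,22,20,177,50],[0,-0.796,0,22,20,177,50],[0,-0.796,0,22,20,177,50]]]'; python3 b.py w11.png
cat > peg.py <<'E'
import sys;from h import *
from scipy.optimize import least_squares
n=sys.argv[1];g=np.array(eval(sys.argv[2]),float)
z=np.load(n+".npz");f,cx,cy=z["k"];D=z["depth"].astype(float);M=z["M"]
v,u=np.mgrid[:384,:512];W=(np.stack([(u-cx)/f*D,-(v-cy)/f*D,-D,np.ones_like(D)],-1)@np.linalg.inv(M).T)[...,:3]
T=W[(D>0)&(abs(W[...,2]-102)<4)&(np.hypot(W[...,0]-g[0],W[...,1]-g[1])<16)]
(c,r)=cv2.minEnclosingCircle(T[:,:2].astype(np.float32));q=np.array(c)-[529.8,31.5]
print("pegtop",np.round(c,1),round(r,1),len(T),"z",np.round(np.median(T[:,2]),1),"r",np.round(np.hypot(*q),1),"ang",np.round(np.degrees(np.arctan2(q[1],q[0])),1))
E
python3 peg.py w11 "[491,-14]"; python3 peg.py w3 "[491,-14]"; python3 peg.py w2 "[491,-14]"
```

```text
time_s: 10.55
ee_pos: [492.2, -14.1, 131.0]
tcp_rot: [[-0.65, -0.001, 0.76], [-0.76, 0.0, -0.65], [0.001, -1.0, -0.001]]
contact_force: [-0.2, -0.5, -0.7]
opening: 49.8
10.55 [492.2 -14.1 131. ] [[-0.65, -0.001, 0.76], [-0.76, 0.0, -0.65], [0.001, -1.0, -0.001]] [-0.18  0.39  1.75 -0.    1.    0.52] [-0.2 -0.5 -0.7] 49.76253547816586
[[0.0, -0.95, -0.33, -84.43], [-0.0, 0.33, -0.95, -142.53], [1.0, 0.0, -0.0, -0.34], [0.0, 0.0, 0.0, 1.0]] 67.78634283689425
turning_peg 0.57 [249.4 219.6] [492.8  -7.4  99.5]
dividing_table 0.96 [255.3 126.5] [533.6  34.1  74.8]
pegtop [490.4 -12.9] 7.8 337 z 100.5 r 59.4 ang -131.6
pegtop [491. -12.] 7.6 304 z 100.4 r 58.3 ang -131.7
pegtop [491.5 -12.8] 7.5 91 z 100.2 r 58.5 ang -130.8
```

```bash
python3 -m inch '[[[0,0,0,1,30,-2,50],[0,0,0,1,59,-2,50],[0,0,0,1,59,-2,40],[0,0,0,1,59,-2,5],[0,0,0,1,59,-2,5],[0,0,0,1,59,-2,5],[0,0,0,1,59,-2,5]]]' 40; python3 b.py w12.png
```

```text
time_s: 11.38
ee_pos: [490.9, -13.4, 74.1]
tcp_rot: [[-0.648, 0.002, 0.762], [-0.762, -0.0, -0.648], [-0.001, -1.0, 0.002]]
contact_force: [-1.6, 1.5, 1.1]
opening: 15.0
11.38 [490.9 -13.4  74.1] [[-0.648, 0.002, 0.762], [-0.762, -0.0, -0.648], [-0.001, -1.0, 0.002]] [-0.18  0.47  1.82  0.    0.85  0.52] [-1.6  1.5  1.1] 15.007217919075584
[[0.0, -0.95, -0.33, -84.43], [-0.0, 0.33, -0.95, -142.53], [1.0, 0.0, -0.0, -0.34], [0.0, 0.0, 0.0, 1.0]] 67.78634283689425
turning_peg 0.84 [251.9 265. ] [493.8  -7.2  98. ]
dividing_table 0.9 [255.5 131.2] [534.5  37.7  74.3]
```

```bash
python3 -m inch '[[[0,-0.087,0,-0.2,0,5.2,5],[0,-0.175,0,-0.9,0,10.4,5],[0,-0.262,0,-2,0,15.5,5],[0,-0.349,0,-3.6,0,20.5,5],[0,-0.436,0,-5.6,0,25.4,5],[0,-0.524,0,-8,0,30,5],[0,-0.611,0,-10.9,0,34.4,5],[0,-0.698,0,-14,0,38.6,5],[0,-0.785,0,-17.6,0,42.4,5],[0,-0.785,0,-17.6,0,42.4,5],[0,-0.785,0,-17.6,0,42.4,5]]]'
```

```text
time_s: 12.55
ee_pos: [533.2, -27.7, 74.0]
tcp_rot: [[0.08, -0.001, 0.997], [-0.997, -0.0, 0.08], [0.0, -1.0, -0.001]]
contact_force: [-6.7, -0.7, 9.4]
opening: 14.7
```

```bash
python3 -m inch '[[[0,-0.087,0,-0.2,0,5.2,5],[0,-0.175,0,-0.9,0,10.4,5],[0,-0.262,0,-2,0,15.5,5],[0,-0.349,0,-3.6,0,20.5,5],[0,-0.436,0,-5.6,0,25.4,5],[0,-0.524,0,-8,0,30,5],[0,-0.611,0,-10.9,0,34.4,5],[0,-0.698,0,-14,0,38.6,5],[0,-0.785,0,-17.6,0,42.4,5],[0,-0.785,0,-17.6,0,42.4,5],[0,-0.785,0,-17.6,0,42.4,5]]]'; python3 b.py w13.png
```

```text
time_s: 13.47
ee_pos: [574.0, -7.8, 74.0]
tcp_rot: [[0.762, -0.001, 0.648], [-0.648, -0.002, 0.762], [0.0, -1.0, -0.002]]
contact_force: [-5.7, -4.1, 7.5]
opening: 14.8
13.47 [574.   -7.8  74. ] [[0.762, -0.001, 0.648], [-0.648, -0.002, 0.762], [0.0, -1.0, -0.002]] [-0.15  0.6   1.58 -0.    0.97 -1.01] [-5.7 -4.1  7.5] 14.786088136641247
[[0.0, -0.94, -0.33, -84.9], [-0.0, 0.33, -0.94, -142.53], [1.0, 0.0, -0.0, -0.13], [0.0, 0.0, 0.0, 1.0]] 67.78634283689425
turning_peg 0.6 [251.6 264.2] [567.8  -4.6  97.1]
dividing_table 0.95 [258.9 131.7] [524.1  37.3  73.9]
dividing_table 0.2 [230.  295.6] [558.8  -7.2 126.2]
```

```bash
python3 -m inch '[[[0,-0.01,0,0,0,0.7,5],[0,-0.02,0,0,0,1.4,5],[0,-0.02,0,0,0,1.4,5]]]'; python3 -m inch '[[[0,0,0,0,0,0,45],[0,0,0,0,0,0,45],[0,0,0,0,0,0,45],[0,0,0,0,-30,0,45],[0,0,0,0,-60,0,45],[0,0,0,0,-60,0,45],[0,0,0,0,-60,0,45]]]';python3 b.py w14.png; python3 peg.py w14 "[573,-9]"
```

```text
time_s: 13.97
ee_pos: [574.8, -7.0, 74.0]
tcp_rot: [[0.774, -0.002, 0.633], [-0.633, -0.002, 0.774], [0.0, -1.0, -0.003]]
contact_force: [-7.2, -5.9, 8.5]
opening: 15.1
time_s: 14.55
ee_pos: [577.1, -5.6, 134.7]
tcp_rot: [[0.774, 0.005, 0.633], [-0.633, -0.001, 0.774], [0.004, -1.0, 0.002]]
contact_force: [-0.4, -0.7, -0.6]
opening: 44.9
14.55 [577.1  -5.6 134.7] [[0.774, 0.005, 0.633], [-0.633, -0.001, 0.774], [0.004, -1.0, 0.002]] [-0.14  0.52  1.52 -0.    1.1  -1.03] [-0.4 -0.7 -0.6] 44.87284146473214
[[0.0, -0.94, -0.33, -84.9], [-0.0, 0.33, -0.94, -142.53], [1.0, 0.0, -0.0, -0.12], [0.0, 0.0, 0.0, 1.0]] 67.78634283689425
lever_ball 0.97 [457.5  17.7] [550.1 155.4 103.5]
turning_peg 0.65 [245.8 214.3] [567.8  -5.8  97.7]
gate_notch 0.6 [409.5   3.4] [532.1 159.   65. ]
dividing_table 0.87 [254.8 121.3] [525.5  36.8  74.8]
pegtop [573.9  -7.2] 7.7 332 z 100.5 r 58.7 ang -41.3
```

View pics/w14.png

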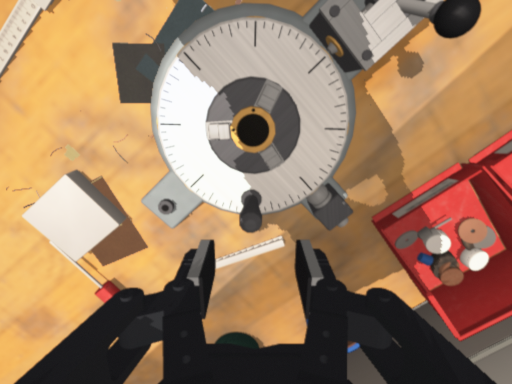

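```bash
python3 -m inch '[[[0,-0.1,0,-20,0,20,55],[0,-0.2,0,-40,0,40,55],[0,-0.3,0,-60,0,60,55],[0,-0.4,0,-80,0,80,55],[0,-0.5,0,-100,0,95,55],[0,-0.6,0,-124,0,116,55],[0,-0.7,0,-124,0,116,55],[0,-0.756,0,-124,0,116,55],[0,-0.756,0,-124,0,116,55],[0,-0.756,0,-124,0,116,55]]]'; python3 b.py w15.png; python3 ball.py w15 "[552.5,161,94]"
```

```text
time_s: 15.63
ee_pos: [552.9, 162.7, 132.1]
tcp_rot: [[0.998, -0.001, -0.068], [0.068, -0.0, 0.998], [-0.001, -1.0, -0.0]]
contact_force: [-1.0, 0.1, -0.8]
opening: 55.1
15.63 [552.9 162.7 132.1] [[0.998, -0.001, -0.068], [0.068, -0.0, 0.998], [-0.001, -1.0, -0.0]] [ 0.15  0.53  1.52 -0.    1.1  -1.49] [-1.   0.1 -0.8] 55.06357228411038
[[0.0, -0.94, -0.33, -84.89], [-0.0, 0.33, -0.94, -142.53], [1.0, 0.0, 0.0, 0.14], [0.0, 0.0, 0.0, 1.0]] 67.78634283689425
lever_ball 0.58 [253.9 221.6] [547.7 161.9 102.9]
turning_peg 0.82 [ 16.2 230.9] [569.6  -2.7  95.1]
gate_notch 0.62 [258.7 184.2] [549.8 166.4  12.4]
dividing_table 0.84 [121.2 153. ] [516.2  61.2  65. ]
ball [550.8 160.8  93.9] 818 table [ 30.  127.6] lever 0.93
```

```bash
python3 -m inch '[[[0,0,0,-1,30,-1.5,55],[0,0,0,-1,60,-1.5,55],[0,0,0,-1,60,-1.5,45],[0,0,0,-1,60,-1.5,10],[0,0,0,-1,60,-1.5,10],[0,0,0,-1,60,-1.5,10],[0,0,0,-1,60,-1.5,10],[0,0,0,-1,60,-1.5,10]]]' 80; python3 -m inch '[[[0,0,0,0,0,4,10],[0,0,0,0,0,9,10],[0,0,0,0,0,9,10],[0,0,0,0,0,9,10]]]'
```

```text
time_s: 16.55
ee_pos: [553.3, 161.2, 74.3]
tcp_rot: [[0.998, 0.003, -0.07], [0.07, 0.0, 0.998], [0.003, -1.0, -0.0]]
contact_force: [0.1, -0.4, 1.5]
opening: 18.7
time_s: 16.88
ee_pos: [553.0, 169.2, 74.1]
tcp_rot: [[0.997, 0.003, -0.071], [0.071, -0.002, 0.998], [0.003, -1.0, -0.002]]
contact_force: [1.5, -7.0, 2.5]
opening: 18.4
```

```bash
python3 -m inch '[[[0,0,0,0,0,1,10],[0,0,0,-2.7,-1.4,1,10],[0,0,0,-5.5,-2.8,1,10],[0,0,0,-8.3,-4,1,10],[0,0,0,-11.2,-5.1,1,10],[0,0,0,-14.2,-6,1,10],[0,0,0,-17.1,-6.8,1,10],[0,0,0,-17.1,-6.8,1,10],[0,0,0,-17.1,-6.8,1,10]]]'; python3 b.py w16.png; python3 ball.py w16 "[536,168,100]"
```

```text
time_s: 17.63
ee_pos: [534.5, 168.6, 80.5]
tcp_rot: [[0.998, 0.0, -0.069], [0.069, -0.002, 0.998], [-0.0, -1.0, -0.002]]
contact_force: [-1.2, -7.7, 2.3]
opening: 17.9
17.63 [534.5 168.6  80.5] [[0.998, 0.0, -0.069], [0.069, -0.002, 0.998], [-0.0, -1.0, -0.002]] [ 0.17  0.57  1.62 -0.    0.96 -1.47] [-1.2 -7.7  2.3] 17.908831233377466
[[0.0, -0.94, -0.33, -84.89], [-0.0, 0.33, -0.94, -142.53], [1.0, 0.0, 0.0, 0.14], [0.0, 0.0, 0.0, 1.0]] 67.78634283689425
lever_ball 0.66 [259.6 283.9] [536.3 171.2 106.9]
gate_notch 0.74 [245.5 230.6] [ 5.623e+02  1.624e+02 -3.000e-01]
dividing_table 0.81 [ 87.7 185.7] [511.1  62.6  53.3]
ball [542.1 168.7  97.6] 1446 table [ 21.8 136. ] lever 0.79
```

```bash
python3 -m inch '[[[0,0,0,-2,0,1,10],[0,0,0,-4,0,1,10],[0,0,0,-6,-0.5,1,10],[0,0,0,-6,-0.5,1,10],[0,0,0,-6,-0.5,1,10]]]'; python3 b.py w17.png|head -1; python3 ball.py w17 "[538,168,99]"
```

```text
time_s: 18.3
ee_pos: [529.8, 169.3, 81.5]
tcp_rot: [[0.998, 0.003, -0.069], [0.069, -0.002, 0.998], [0.003, -1.0, -0.002]]
contact_force: [0.2, -7.5, 3.6]
opening: 17.7
18.3 [529.8 169.3  81.5] [[0.998, 0.003, -0.069], [0.069, -0.002, 0.998], [0.003, -1.0, -0.002]] [ 0.17  0.56  1.63 -0.    0.95 -1.47] [ 0.2 -7.5  3.6] 17.704658533535582
ball [537.4 169.3  99.2] 1450 table [ 17.3 137. ] lever 0.71
```

```bash
python3 -m inch '[[[0,0,0,-3,-0.8,0,10],[0,0,0,-6,-1.5,0,10],[0,0,0,-9,-2,0,10],[0,0,0,-12,-2.5,0,10],[0,0,0,-12,-2.5,0,10],[0,0,0,-12,-2.5,0,10]]]'; python3 b.py w18.png|head -1; python3 ball.py w18 "[526,168,101]"
```

```text
time_s: 19.05
ee_pos: [516.7, 170.1, 83.1]
tcp_rot: [[0.998, 0.001, -0.07], [0.07, 0.0, 0.998], [0.001, -1.0, 0.0]]
contact_force: [-0.5, -0.6, 0.8]
opening: 10.4
19.05 [516.7 170.1  83.1] [[0.998, 0.001, -0.07], [0.07, 0.0, 0.998], [0.001, -1.0, 0.0]] [ 0.18  0.54  1.66  0.    0.94 -1.46] [-0.5 -0.6  0.8] 10.352558809997369
ball [519.9 168.8 104.2] 108 table [ -0.3 137.7] lever 0.43
```

```bash
python3 -m inch '[[[0,0,0,-5,-30,0,0],[0,0,0,0,-50,0,0],[0,0,0,30,-50,0,0],[0,0,0,55,-50,0,0],[0,0,0,55,-50,0,0],[0,0,0,55,-50,0,0]]]'; python3 b.py w19.png; python3 ball.py w19 "[532,165,100]"; python3 ball.py w19 "[552,161,93.5]"
```

```text
time_s: 19.8
ee_pos: [571.8, 173.5, 132.1]
tcp_rot: [[0.998, -0.0, -0.07], [0.07, -0.0, 0.998], [-0.0, -1.0, -0.0]]
contact_force: [-0.8, -0.3, 0.2]
opening: -0.3
19.8 [571.8 173.5 132.1] [[0.998, -0.0, -0.07], [0.07, -0.0, 0.998], [-0.0, -1.0, -0.0]] [ 0.17  0.56  1.45  0.    1.13 -1.47] [-0.8 -0.3  0.2] -0.25424522313933906
[[0.0, -0.94, -0.33, -84.89], [-0.0, 0.33, -0.94, -142.53], [1.0, 0.0, 0.0, 0.14], [0.0, 0.0, 0.0, 1.0]] 67.78634283689425
lever_ball 0.78 [239.1 195.1] [547.7 162.1 105.9]
gate_notch 0.69 [243.9 157.6] [532.1 162.8  66.7]
dividing_table 0.61 [106.4 130.7] [519.8  62.3  64.3]
ball [536.5 163.  108. ] 282 table [ 15.9 130.7] lever 0.66
ball [549.7 160.7  94.5] 864 table [ 28.9 127.5] lever 0.91
```

View pics/w19.png

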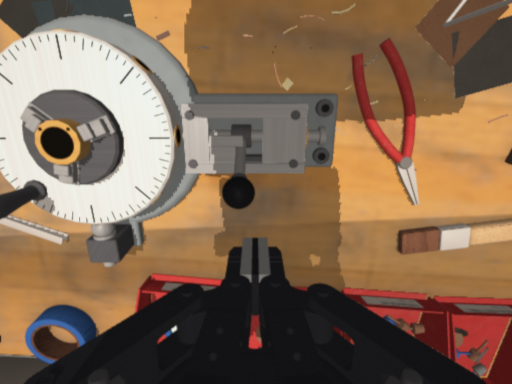

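```bash
python3 -m inch '[[[0,0.12,0,-10,0,-20,14],[0,0.24,0,-20.4,0,-40.7,14],[0,0.36,0,-20.4,0,-40.7,14],[0,0.48,0,-20.4,0,-40.7,14],[0,0.6,0,-20.4,0,-40.7,14],[0,0.72,0,-20.4,0,-40.7,14],[0,0.84,0,-20.4,0,-40.7,14],[0,0.96,0,-20.4,0,-40.7,14],[0,1.08,0,-20.4,0,-40.7,14],[0,1.2,0,-20.4,0,-40.7,14],[0,1.32,0,-20.4,0,-40.7,14],[0,1.44,0,-20.4,0,-40.7,14]]]' 80; python3 -m inch '[[[0,0.12,0,0,0,0,14],[0,0.131,0,0,20,0,14],[0,0.131,0,0,50,0,14],[0,0.131,0,0,50,0,14],[0,0.131,0,0,50,0,14]]]'; python3 b.py w20.png; python3 ball.py w20 "[552,161,93.5]"
```

```text
time_s: 21.05
ee_pos: [553.3, 131.6, 132.8]
tcp_rot: [[0.194, -0.0, 0.981], [-0.981, -0.0, 0.194], [0.0, -1.0, -0.0]]
contact_force: [-0.5, -0.6, -0.4]
opening: 14.0
time_s: 21.47
ee_pos: [552.5, 131.5, 81.9]
tcp_rot: [[0.07, -0.004, 0.998], [-0.998, -0.0, 0.07], [0.0, -1.0, -0.004]]
contact_force: [-0.2, 0.0, 0.4]
opening: 14.0
21.47 [552.5 131.5  81.9] [[0.07, -0.004, 0.998], [-0.998, -0.0, 0.07], [0.0, -1.0, -0.004]] [ 0.1   0.58  1.59 -0.    0.98  0.03] [-0.2  0.   0.4] 14.033717337727545
[[0.0, -0.94, -0.33, -84.7], [-0.0, 0.33, -0.94, -142.53], [1.0, 0.0, -0.0, -0.33], [0.0, 0.0, 0.0, 1.0]] 67.78634283689425
lever_ball 0.78 [252.9 213. ] [549.1 164.5 103.6]
turning_peg 0.55 [256.6 216.7] [550.9 163.6 105.5]
gate_notch 0.63 [225.  187.7] [532.5 163.2  66. ]
ball [549.8 161.2  94.5] 1499 table [ 29. 128.] lever 0.91
```

View pics/w20.png

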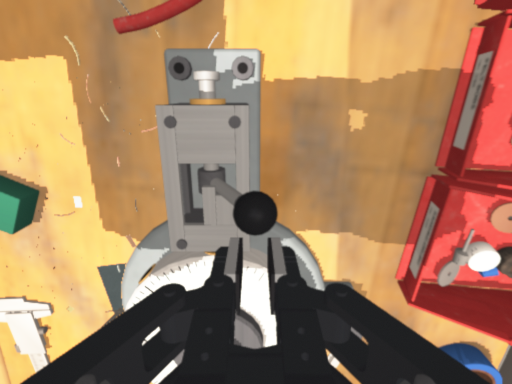

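```bash
python3 -m inch '[[[0,0,0,-4,0,0.5,14],[0,0,0,-8,0,0.5,14],[0,0,0,-12,0,0.5,14],[0,0,0,-15,0,0.5,14],[0,0,0,-18,0,0.5,14],[0,0,0,-18,0,0.5,14]]]'; python3 b.py w21.png|grep -v '^\[\['; python3 ball.py w21 "[552,168,93.5]"
```

```text
time_s: 22.22
ee_pos: [553.7, 148.9, 83.1]
tcp_rot: [[0.071, 0.001, 0.997], [-0.997, -0.002, 0.071], [0.002, -1.0, 0.001]]
contact_force: [1.3, -7.6, 0.7]
opening: 14.3
22.22 [553.7 148.9  83.1] [[0.071, 0.001, 0.997], [-0.997, -0.002, 0.071], [0.002, -1.0, 0.001]] [ 0.13  0.58  1.58 -0.    0.98  0.06] [ 1.3 -7.6  0.7] 14.256576898715728
lever_ball 0.91 [251.  230.9] [549.9 172.6 104.4]
gate_notch 0.58 [222.4 213.8] [533.1 165.2  70. ]
dividing_table 0.7 [220.2 310.5] [540.8 166.4 150.3]
ball [549.7 168.4  94.3] 1455 table [ 29.4 135.2] lever 0.92
```

```bash
python3 -m inch '[[[0,0,0,-2,0,0,14],[0,0,0,-2,-1.4,-2.7,14],[0,0,0,-2,-2.8,-5.5,14],[0,0,0,-2,-4,-8.3,14],[0,0,0,-2,-5.1,-11.2,14],[0,0,0,-2,-6,-14.2,14],[0,0,0,-2,-6.8,-17.1,14],[0,0,0,-2,-8,-23.1,14],[0,0,0,-2,-8,-23.1,14],[0,0,0,-2,-8,-23.1,14]]]'; python3 b.py w22.png|grep -v '^\[\['; python3 ball.py w22 "[528,168,101]"
```

```text
time_s: 23.3
ee_pos: [529.8, 148.7, 90.7]
tcp_rot: [[0.07, -0.0, 0.998], [-0.998, -0.003, 0.07], [0.002, -1.0, -0.0]]
contact_force: [0.9, -7.6, -1.1]
opening: 14.0
23.3 [529.8 148.7  90.7] [[0.07, -0.0, 0.998], [-0.998, -0.003, 0.07], [0.002, -1.0, -0.0]] [ 0.14  0.54  1.64 -0.    0.97  0.07] [ 0.9 -7.6 -1.1] 13.970092076689697
lever_ball 0.81 [257.5 232.4] [529.1 171.9 112.2]
lever_ball 0.57 [260.9 211.3] [535.2 140.8  12.4]
gate_notch 0.7 [260.3 209.4] [534.6 142.1  11.6]
dividing_table 0.95 [245.7 306.9] [527.5  74.6  50.2]
ball [528.1 166.6 101.3] 1451 table [  7.8 134.9] lever 0.56
```

```bash
python3 -m inch '[[[0,0,0,-1.2,-0.4,-3,14],[0,0,0,-1.2,-0.5,-6.1,14],[0,0,0,-1.2,-0.5,-9.1,14],[0,0,0,-1.2,-0.5,-12.2,14],[0,0,0,-1.2,0.1,-18.3,14],[0,0,0,-1.2,1.3,-24.4,14],[0,0,0,-1.2,3.1,-30.3,14],[0,0,0,-1.2,5.4,-35.9,14],[0,0,0,-1.2,5.4,-36,14],[0,0,0,-1.2,5.4,-36,14]]]'; python3 b.py w23.png|grep -v '^\[\['; python3 ball.py w23 "[493,166,96]"
```

```text
time_s: 24.38
ee_pos: [494.2, 147.5, 85.5]
tcp_rot: [[0.071, 0.001, 0.998], [-0.998, -0.002, 0.071], [0.002, -1.0, 0.001]]
contact_force: [1.4, -8.0, -1.0]
opening: 13.9
24.38 [494.2 147.5  85.5] [[0.071, 0.001, 0.998], [-0.998, -0.002, 0.071], [0.002, -1.0, 0.001]] [ 0.14  0.49  1.74 -0.    0.91  0.07] [ 1.4 -8.  -1. ] 13.861236717211307
lever_ball 0.55 [257.  233.8] [493.5 169.  105.2]
gate_notch 0.57 [313.4 215.1] [541.8 142.9  16. ]
dividing_table 0.6 [282.1 312.5] [501.5 165.8 153. ]
ball [492.7 165.3  95.8] 1431 table [-27.7 136. ] lever -0.01
```

```bash
python3 -m inch '[[[0,0,0,4,0,0,14],[0,0,0,8,0,0,14],[0,0,0,12,0,0,14],[0,0,0,16,0,0,14],[0,0,0,20,0,0,14],[0,0,0,24,0,0,14],[0,0,0,28,0,0,14],[0,0,0,34,0,0,14],[0,0,0,38,0,0,14],[0,0,0,38,-20,0,14],[0,0,0,38,-60,0,14],[0,0,0,38,-60,0,14]]]'; python3 -m inch '[[[0,0,0,0,-20,0,14],[0,0,0,0,-50,0,14],[0,0,0,0,-50,0,14],[0,0,0,0,-50,0,14]]]';python3 b.py w24.png|grep -v '^\[\['; python3 ball.py w24 "[495,140,96]"; python3 peg.py w24 "[573.9,-7.2]"
```

```text
time_s: 25.63
ee_pos: [499.9, 111.1, 151.0]
tcp_rot: [[0.07, 0.01, 0.998], [-0.998, 0.001, 0.07], [-0.0, -1.0, 0.01]]
contact_force: [1.7, 0.4, 1.2]
opening: 13.9
time_s: 25.97
ee_pos: [497.5, 110.9, 196.8]
tcp_rot: [[0.07, 0.004, 0.998], [-0.998, 0.001, 0.07], [-0.0, -1.0, 0.004]]
contact_force: [-0.5, -1.2, -0.4]
opening: 14.3
25.97 [497.5 110.9 196.8] [[0.07, 0.004, 0.998], [-0.998, 0.001, 0.07], [-0.0, -1.0, 0.004]] [ 0.07  0.34  1.62  0.    1.17 -0.  ] [-0.5 -1.2 -0.4] 14.346093362527728
lever_ball 0.71 [257.3 162. ] [497.6 142.  105.4]
gate_notch 0.59 [292.7 135.2] [538.3 154.3  11.3]
dividing_table 0.68 [273.2 230. ] [520.8  61.6  67.6]
ball [494.5 139.8  95.8] 472 table [-27.6 110.5] lever -0.01
pegtop [0. 0.] 0.0 0 z nan r 530.7 ang -176.6
  return _methods._mean(a, axis=axis, dtype=dtype,
  ret = ret.dtype.type(ret / rcount)
```

View pics/w24.png

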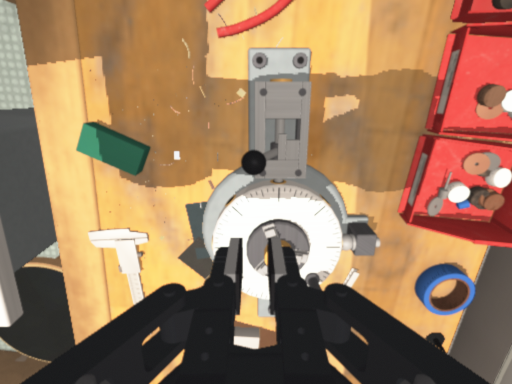

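```bash
python3 -c "
from station import manip
print(manip.state()['time_s'],manip.close_job())"
```

```text
the job is handed in; nothing more can be done
26.2167 None
```

The job is done and handed in at 26.2 s: the dial has turned a quarter turn anticlockwise and the bolt is home in the new hole.

- **Parking the bolt:** I gripped the ball and drew the bolt about 28 mm. The grip slipped halfway through the swing, so I pushed the lever the rest of the way with shut fingers. It parked with the ball at table (31.8, 127.9) and the lever at 0.96.
- **Turning the dial:** I gripped the peg and carried it round past the first click to the second. After I let go, the peg measured about 90.3° from its start, with the bolt still parked.
- **Bringing the bolt home:** The first try to bring the lever back slipped, and the lever dropped back into the notch. On the second try I cradled the ball between the finger edges, drew the bolt, swung the lever to the long slot and eased it home.

**Last checks:** In the last wrist view the ball was at table (-27.6, 110.5) with the lever at -0.01. At the start it was at (-27.1, 110.4), so the bolt is fully home. The arm was clear and touching nothing.

**Not checked:** The peg was partly hidden in the last view, so I could not measure its angle again after the bolt went home. I also did not re-measure the loose tools; the arm was never low near them.

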